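# Shut the sensor test chamber and hold the purge plunger in its green band

## Task

Close the open lid of the white gas-sensor test chamber and press it down past its catch until it is fully shut. Then press the yellow purge plunger half-way down (11 mm of its 22 mm travel, the green band of its gauge), never running it near its bottom stop, hold it there steadily for at least two seconds, and finish the program still holding it there with the fingers. Do not press the purge plunger before the lid is shut, and leave the blue plunger and the other things on the bench alone.

Things in the scene. Friction and masses are not known exactly. Their poses are not given: they have to be found in the camera images.
- chamber: fixed white test chamber, a box 140 x 140 mm and 65 mm high, open on top, with a dark foot plate; a gas sensor sits inside. Origin at the centre of its underside; its -x side is the front (the catch side), z up, the lid's hinge runs along its +x top edge, parallel to its y
- lid_hinge (a point): point on the lid's hinge axis, at its middle, 70 mm to +x of the chamber's centre and 65 mm up; its axes are the lid's: when the lid is shut they are parallel to the chamber's, and the lid extends from here 145 mm along -x, is 140 mm wide and 10 mm thick upward (+z)
- lid_pad (a point): centre of the top face of the orange press pad (28 x 60 mm, standing 4 mm proud of the grey lid) on the outer face of the lid near its free front edge: in the lid's frame 122 mm along -x and 14 mm along +z from the hinge; z points out of the lid's outer face
- lid (a joint): lid angle in rad: 0 fully shut, growing as it opens upward about the hinge; 1.3 fully open. The hinge is stiff, so the lid stays where it is left. Below about 0.1 rad a spring ball catch on the front resists (about 13 N down on the pad at 0.08 to 0.09); pressed on, it gives way and holds the lid shut against a rigid stop at 0; a lid left on the catch stays ajar
- purge_valve: fixed aluminium valve block with the yellow purge plunger, 84 x 84 mm and 50 mm high with a 36 mm collar to 70 mm; origin at the centre of its underside, z up, the plunger's axis is its z axis. A gauge strip 14 mm wide (along the block's x) and 6 mm thick stands at its +y side, 33 mm from the plunger's axis, up to 110 mm: white for the first 7 mm of travel, then green (7 to 15 mm), then red; the top of the cap reads against it
- purge_top (a point): yellow round plunger cap, 42 mm across and 12 mm thick, on top of its valve block; this point is the centre of the cap's flat top, 110 mm above the table when not pressed. This is the purge plunger to hold
- purge (a joint): travel of the yellow purge plunger in m, straight down: 0 released, 0.022 at its bottom stop. The spring pushes back with about 3 N at first touch, 8 N half-way (0.011) and 13 N at the bottom, and returns it when let go
- sample_valve: fixed aluminium valve block with the blue sample plunger, 84 x 84 mm and 50 mm high with a 36 mm collar to 70 mm; origin at the centre of its underside, z up, the plunger's axis is its z axis. A gauge strip 14 mm wide (along the block's x) and 6 mm thick stands at its +y side, 33 mm from the plunger's axis, up to 110 mm: white for the first 7 mm of travel, then green (7 to 15 mm), then red; the top of the cap reads against it
- sample_top (a point): blue round plunger cap, 42 mm across and 12 mm thick, on top of its valve block; this point is the centre of the cap's flat top, 110 mm above the table when not pressed. To be left alone
- sample (a joint): travel of the blue sample plunger in m, straight down: 0 released, 0.022 at its bottom stop. The spring pushes back with about 3 N at first touch, 8 N half-way (0.011) and 13 N at the bottom, and returns it when let go
- meter_left: white handheld meter lying flat, 160 x 66 mm, 28 mm high; loose bystander; origin at its middle, at the underside
- meter_right: white handheld meter lying flat, 160 x 66 mm, 28 mm high; loose bystander; origin at its middle, at the underside
- steel_flask: standing steel sample cylinder, 68 mm across, 145 mm high; loose bystander; origin at its middle, at the underside
- amber_bottle: standing amber bottle, 64 mm across, 130 mm high; loose bystander; origin at its middle, at the underside
- wrench: wrench lying flat, 160 mm long; loose bystander; origin at its middle, at the underside
- fitting_tray: grey tray, 120 x 90 mm, 30 mm high; loose bystander; origin at its middle, at the underside
Things that resemble listed ones, but are neither listed nor needed, are in the scene too. What is shaped like the purge_valve but orange is not meant.

How it is judged:
By the outcome, as a careful person would: the job done as asked, in the order asked, and still so for the second after the job is handed in, while the arm keeps its last pose, push and grip.
It also fails if it takes over 45 s, if anything falls off the work surface, if the arm or the gripper's body presses on something with over 40 N, if the wrist force passes 120 N, or if a joint passes its speed limit or range.

## Robot

A 6-joint arm with a two-finger parallel gripper is mounted at the origin on the work surface. World frame = base frame: x ahead of the robot, y to its left, z up, the work surface at z = 0. Lengths are in m, angles in rad, forces in N, time in s.
With the tool pointing down it reaches from about 0.35 to 0.925 m from the base axis. Payload 6.4 kg.
Tool frame: the origin (TCP) lies on the centre line of the jaws, within the pads' length; the fingertips stand 8 mm ahead of it and the grasp point (between the pads) lies 11 mm behind it (finger_overhang is the z of the fingertips in the tool frame, in m); z points along the fingers, y is the line along which they close (so a half turn about z gives the same grasp; the last joint's range is limited). The gripper opens to 85 mm and grips with 20 to 120 N. Pads are 22 mm wide; open, the fingers measure 114 mm over their backs; the gripper's body (76 mm by 85 mm) begins 54 mm behind the grasp point. The pads swing forward as they close: fully open they stand 13 mm farther back than shut.
Start: joints at [-1.499, 0.245, 1.558, -0, 1.339, -0.174], TCP at [0.158, -0.63, 0.239] pointing down, gripper open.
Joint ranges: [-3.13, 3.13], [-1.02, 2.26], [0.13, 2.54], [-0.95, 4.09], [0.21, 2.88], [-2.74, 2.74]. Speed limits (rad/s): [2.57, 2.57, 3.14, 3.14, 3.14, 3.14].

## Interface

Orientations are given as a rotation vector (axis times angle).
In Python, from bench import * gives the robot as it stands. The module is installed in compiled form; this text tells all that it offers.
- The arm moves only by the shell command python3 -m creep 'ROWS' [FORCE]. ROWS is JSON, a list of rows, each an object with "angular": the turn, a rotation vector about the world's x, y, z in rad, a list of three; "offset": the shift along the world's x, y, z in cm, a list of three; "grip": the opening, from 0 (shut) to 1 (fully open). A call has 1 to 20 rows; each row is the pose to reach, as a shift and turn from the pose commanded when the call began; what a row does not reach only later rows make up. A row lasts 1/10 s, in which the tool goes at most 50 mm and 8.59 degrees, less where a joint would pass 70% of its speed; a pose out of reach is approached as far as the arm can. A call with a gripper value outside its range is refused whole. The fingers move at their own pace and stop on an object; FORCE is the grip in N (left out, the last holds). Time passes only in rows, so rows that repeat a pose let the fingers close. It gives the time, the measured TCP pose, the force, the opening and the grip force at its end, in the units of the state.
- sense(): the state, without advancing time (a new reading comes with each control period).
- capture(name): name is "scene" or "top" or "wrist"; returns the picture (420x560x3 uint8, red, green, blue); there is no depth.
- get_calibration(name): a dict with "mtx" (3x3 intrinsics, pixels), "T" (4x4, takes a point from camera to world coordinates). Camera axes: x right, y down, z forward; pixel columns grow to the right and rows downward; lengths in m; the calibration is good to about 2 mm. A picture is of the moment at which its call begins: read the wrist's pose just before it. get_calibration takes no time and is no camera call; for the wrist camera it gives the pose at the moment of the call.
- close_job(): hands the job in; it is judged then, once.
The state is a dict: "clock": time; "qpos": joint angles; "joint_vel": joint speeds; "joint_efforts": joint torques, N m; "position": TCP position; "eef_rot": TCP orientation; "force": force on the tool from outside, world axes, zero at the start; "wrist_torque": the same for the moment, N m; "gripper_width": finger opening in m; "grasp_force": force on a finger pad.
Only numpy, scipy, OpenCV 4.12 (cv2) and the standard library are available. Lean on these libraries where they do the work, as an engineer would, in place of code of your own. Each camera call takes 0.05 s, during which the arm holds its last target. There are 200 camera calls.

## Working session

There is one attempt and no reset: what is moved stays moved. The work goes in short steps, Python scripts to look and compute and a shell command to move; the robot and the scene stay as the last step left them, time stands still between calls to the robot, and variables do not carry over. Pictures are saved under pics/ and viewed, at most 10 in all, crops included, and the job is handed in when it is done.

```bash
mkdir -p pics; python3 - <<'E'
from bench import *
import cv2, numpy as np
for n in ("scene","top"):
    cv2.imwrite(f"pics/{n}0.png",capture(n)[:,:,::-1])
    c=get_calibration(n); print(n,np.round(c["mtx"],1).tolist(),np.round(c["T"],3).tolist())
s=sense(); print({k:np.round(v,3).tolist() for k,v in s.items()})
E
```

```text
scene [[423.1, 0.0, 278.9], [0.0, 423.1, 204.9], [0.0, 0.0, 1.0]] [[0.687, 0.609, -0.397, 1.079], [0.727, -0.566, 0.389, -0.57], [0.012, -0.556, -0.831, 1.252], [0.0, 0.0, 0.0, 1.0]]
top [[536.7, 0.0, 264.6], [0.0, 536.7, 204.4], [0.0, 0.0, 1.0]] [[0.013, -0.998, 0.065, 0.413], [-1.0, -0.013, -0.001, 0.012], [0.002, -0.065, -0.998, 1.695], [0.0, 0.0, 0.0, 1.0]]
{'clock': 0.1, 'qpos': [-1.499, 0.246, 1.559, 0.0, 1.339, -0.174], 'joint_vel': [0.002, -0.002, -0.002, 0.0, -0.001, 0.002], 'joint_efforts': [-0.0, -43.067, -32.713, -0.0, 0.003, -0.0], 'position': [0.158, -0.63, 0.238], 'eef_rot': [-3.116, -0.385, -0.0], 'force': [0.953, 0.602, -0.219], 'wrist_torque': [0.017, -0.015, 0.018], 'grasp_force': 0.0, 'gripper_width': 0.085}
```

View pics/scene0.png

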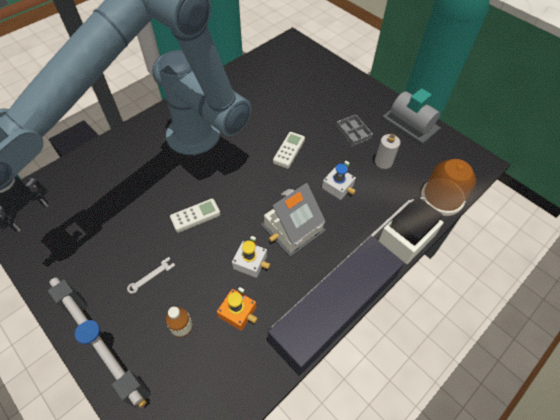

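View pics/top0.png

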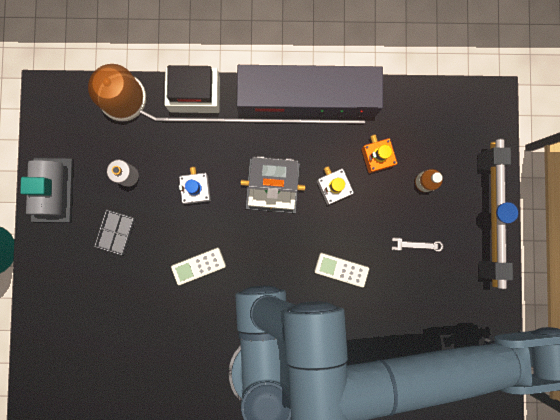

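Candidates: the silver block with a yellow cap is at top (338,185) / scene (250,250). The orange block with a yellow cap is at top (384,152) / scene (236,300). The purge valve is aluminium, so the silver one fits and the orange one is the look-alike. The blue plunger is at top (193,187). The chamber is at top (273,185), with its lid open and its front toward the robot. I'll confirm this in one crop.

```bash
python3 - <<'E'
import cv2, numpy as np
t=cv2.imread("pics/top0.png")[140:220,235:395]; s=cv2.imread("pics/scene0.png")[170:280,225:335]
t=cv2.resize(t,None,fx=5,fy=5,interpolation=cv2.INTER_CUBIC)[:, :]
s=cv2.resize(s,None,fx=4,fy=4,interpolation=cv2.INTER_CUBIC)
t=cv2.resize(t,(800,400))
cv2.imwrite("pics/crop1.png",cv2.resize(np.vstack([cv2.resize(t,(560,280)),np.hstack([cv2.resize(s,(320,320)),np.zeros((320,240,3),np.uint8)])]),(560,600)))
E
cat > h.py <<'E'
import numpy as np, cv2
from bench import *
def ray(n,u,v,z):
    c=get_calibration(n);T=c["T"];d=T[:3,:3]@np.linalg.solve(c["mtx"],[u,v,1]);o=T[:3,3]
    return o+d*(z-o[2])/d[2]
def proj(n,P,c=None):
    c=c or get_calibration(n);T=np.linalg.inv(c["T"]);q=(T[:3,:3]@np.atleast_2d(P).T+T[:3,3:]);q=c["mtx"]@q
    return (q[:2]/q[2]).T
E
python3 - <<'E'
from h import *
im=cv2.imread("pics/top0.png");hsv=cv2.cvtColor(im,cv2.COLOR_BGR2HSV)
for nm,n,z,lo,hi,box in (("cap","top",.11,(22,120,120),(35,255,255),(310,355,165,205)),("cap","scene",.11,(22,120,120),(35,255,255),(235,262,232,262)),("pad","top",.2,(3,150,120),(18,255,255),(255,292,170,195)),("pad","scene",.2,(3,150,120),(18,255,255),(280,310,185,215))):
    im=cv2.imread(f"pics/{n}0.png");hsv=cv2.cvtColor(im,cv2.COLOR_BGR2HSV)
    m=cv2.inRange(hsv,lo,hi);k=np.zeros_like(m);a,b,c,d=box;k[c:d,a:b]=m[c:d,a:b]
    l,N,st,ce=cv2.connectedComponentsWithStats(k);i=1+np.argmax(st[1:,4]);print(nm,n,st[i],ce[i].round(1),ray(n,*ce[i],z).round(3))
E
```

```text
cap top [329 178  16  13 149] [337.7 183.9] [ 0.58  -0.206  0.11 ]
cap scene [242 240  14  22 181] [248.6 249.1] [ 0.588 -0.213  0.11 ]
pad top [263 178  21   9 142] [273.  182.2] [ 0.573 -0.013  0.2  ]
pad scene [286 192  17  16 140] [293.7 199.9] [ 0.594 -0.032  0.2  ]
```

View pics/crop1.png

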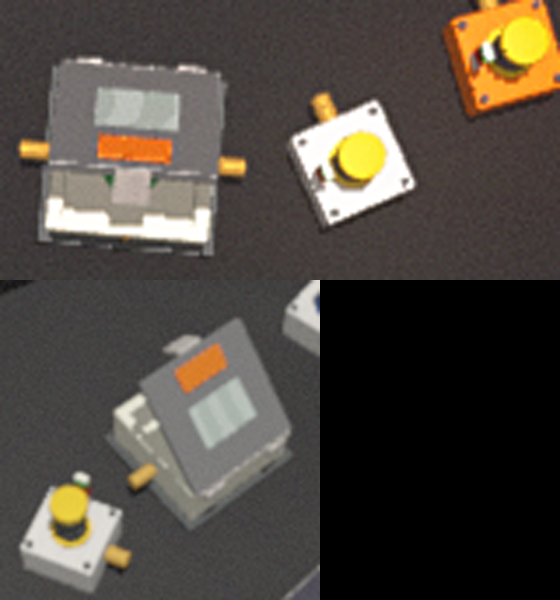

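The crop confirms it: silver block with yellow cap at top (338,184), orange block separate at upper right. The lid is about half open, with its orange pad at top (273,182) / scene (294,200). Next I'll fit the chamber pose, the lid angle and the cap position.

```bash
python3 - <<'E'
from h import *
from scipy.optimize import least_squares
C={n:get_calibration(n) for n in("top","scene")}
def lid(p,l):
    x,y,w,a=p;l=np.array(l);c,s=np.cos(a),np.sin(a)
    q=np.array([.07+l[0]*c+l[2]*s,l[1],.065-l[0]*s+l[2]*c])
    return np.array([x+np.cos(w)*q[0]-np.sin(w)*q[1],y+np.sin(w)*q[0]+np.cos(w)*q[1],q[2]])
O=[("top",(250.7,158),(0,.07,.01)),("top",(299.3,160.6),(0,-.07,.01)),("top",(247.9,187.1),(-.145,.07,.01)),("top",(296.4,190.9),(-.145,-.07,.01)),("top",(273,182.2),(-.122,0,.014)),
("scene",(273.1,203.7),(-.145,-.07,.01)),("scene",(307.5,183.7),(-.145,.07,.01)),("scene",(324.7,221.6),(0,.07,.01)),("scene",(295.4,243.2),(0,-.07,.01)),("scene",(293.7,199.9),(-.122,0,.014))]
f=lambda p:np.concatenate([(proj(n,lid(p,l),C[n])[0]-uv) for n,uv,l in O])
r=least_squares(f,[.58,-.01,0,.8],loss="soft_l1");print(r.x.round(4),f(r.x).reshape(-1,2).round(1).tolist())
p=r.x;print("pad",lid(p,(-.122,0,.014)).round(3),"hinge",lid(p,(0,0,0)).round(3),"pad shut",lid([*p[:3],0],(-.122,0,.014)).round(3))
g=lambda q:np.concatenate([proj("top",q,C["top"])[0]-(337.7,183.9),(proj("scene",q,C["scene"])[0]-(248.6,247.5))])
print("cap",least_squares(g,[.58,-.2,.1]).x.round(4))
E
```

```text
[ 0.5812 -0.0123 -0.0708  0.7991] [[0.7, -1.0], [-2.1, 0.2], [-0.3, -0.6], [0.2, -0.2], [-0.4, 0.3], [-0.5, 1.4], [-0.6, -1.6], [0.5, -1.2], [-2.7, 0.9], [0.1, -0.1]]
pad [ 0.576 -0.012  0.162] hinge [ 0.651 -0.017  0.065] pad shut [ 0.529 -0.009  0.079]
cap [ 0.5809 -0.2071  0.1029]
```

```bash
python3 -m creep '[{"offset":[2,3,1],"angular":[0,0,-0.05],"grip":0},{"offset":[5,7,2],"angular":[0,0,-0.1],"grip":0},{"offset":[8,11,2],"angular":[0,0,-0.15],"grip":0},{"offset":[11,15,2],"angular":[0,0,-0.2],"grip":0},{"offset":[14,19,2],"angular":[0,0,-0.25],"grip":0},{"offset":[17,23,2],"angular":[0,0,-0.3],"grip":0},{"offset":[20,27,2],"angular":[0,0,-0.32],"grip":0},{"offset":[23,31,2],"angular":[0,0,-0.32],"grip":0},{"offset":[26,35,2],"angular":[0,0,-0.32],"grip":0},{"offset":[29,39,2],"angular":[0,0,-0.32],"grip":0},{"offset":[32,43,2],"angular":[0,0,-0.32],"grip":0},{"offset":[35,47,2],"angular":[0,0,-0.32],"grip":0},{"offset":[38,51,2],"angular":[0,0,-0.32],"grip":0},{"offset":[41,55,2],"angular":[0,0,-0.32],"grip":0},{"offset":[43,59,2],"angular":[0,0,-0.32],"grip":0},{"offset":[44,61.5,2],"angular":[0,0,-0.32],"grip":0},{"offset":[44,61.5,2],"angular":[0,0,-0.32],"grip":0},{"offset":[44,61.5,2],"angular":[0,0,-0.32],"grip":0}]' 20
python3 - <<'E'
from h import *
cv2.imwrite("pics/w1.png",capture("wrist")[:,:,::-1]); s=sense();print(s["clock"],s["position"],s["eef_rot"],s["force"],s["gripper_width"])
print(proj("wrist",[(.576,-.012,.162),(.581,-.207,.11)]).round())
E
```

```text
clock: 1.9
position: [0.5979, -0.0152, 0.2587]
eef_rot: [3.139, -0.115, -0.002]
force: [0.1, -0.5, -0.3]
gripper_width: -0.0003
grasp_force: 0.0
1.95 [ 0.59775955 -0.01596056  0.25885961] [ 3.13922949e+00 -1.16921194e-01 -1.45809986e-03] [-0.26518374 -0.26713798 -0.3187383 ] -0.00020103173460073634
[[275. 241.]
 [473. 203.]]
```

View pics/w1.png

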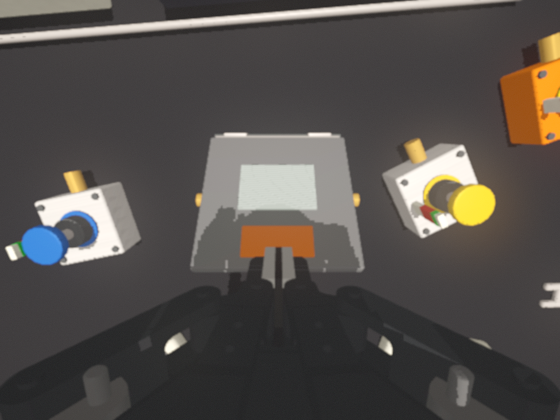

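The wrist view shows the pad at (277,241) and the yellow cap at (473,204). My estimates predicted (275,241) and (473,203), so the positions are confirmed. Now I'll push the lid along its arc.

```bash
python3 -m creep '[{"offset":[-0.3,0.1,-2],"angular":[0,0,0],"grip":0},{"offset":[-0.6,0.2,-4],"angular":[0,0,0],"grip":0},{"offset":[-0.9,0.3,-6],"angular":[0,0,0],"grip":0},{"offset":[-1,0.3,-7.5],"angular":[0,0,0],"grip":0},{"offset":[-1,0.3,-8.3],"angular":[0,0,0],"grip":0},{"offset":[-1.2,0.3,-8.9],"angular":[0,0,0],"grip":0},{"offset":[-1.7,0.3,-9.4],"angular":[0,0,0],"grip":0},{"offset":[-2.3,0.3,-10],"angular":[0,0,0],"grip":0},{"offset":[-2.9,0.3,-10.6],"angular":[0,0,0],"grip":0},{"offset":[-3.3,0.3,-11.1],"angular":[0,0,0],"grip":0},{"offset":[-3.8,0.4,-11.8],"angular":[0,0,0],"grip":0},{"offset":[-4.3,0.4,-12.6],"angular":[0,0,0],"grip":0},{"offset":[-4.7,0.4,-13.3],"angular":[0,0,0],"grip":0},{"offset":[-5,0.5,-14],"angular":[0,0,0],"grip":0},{"offset":[-5.3,0.5,-14.8],"angular":[0,0,0],"grip":0},{"offset":[-5.3,0.5,-14.8],"angular":[0,0,0],"grip":0}]'
```

```text
clock: 3.55
position: [0.5438, -0.0102, 0.1096]
eef_rot: [-3.139, 0.117, 0.005]
force: [-0.3, 0.3, 0.5]
gripper_width: -0.0
grasp_force: 0.0
```

```bash
python3 -m creep '[{"offset":[-0.1,0,-0.3],"angular":[0,0,0],"grip":0},{"offset":[-0.2,0,-0.6],"angular":[0,0,0],"grip":0},{"offset":[-0.3,0,-0.9],"angular":[0,0,0],"grip":0},{"offset":[-0.4,0,-1.2],"angular":[0,0,0],"grip":0},{"offset":[-0.5,0,-1.4],"angular":[0,0,0],"grip":0}]'
python3 - <<'E'
from h import *
im=capture("scene")[:,:,::-1];cv2.imwrite("pics/s2.png",cv2.resize(im[150:290,200:360],None,fx=4,fy=4,interpolation=cv2.INTER_CUBIC)); s=sense();print(s["clock"],s["position"],s["force"])
E
```

```text
clock: 4.05
position: [0.5411, -0.0106, 0.0981]
eef_rot: [3.139, -0.117, 0.004]
force: [0.1, 0.9, 9.4]
gripper_width: -0.0001
grasp_force: 4.7
4.1 [ 0.54109549 -0.01056891  0.09823878] [-0.23673947  0.55969911  4.28538598]
```

View pics/s2.png

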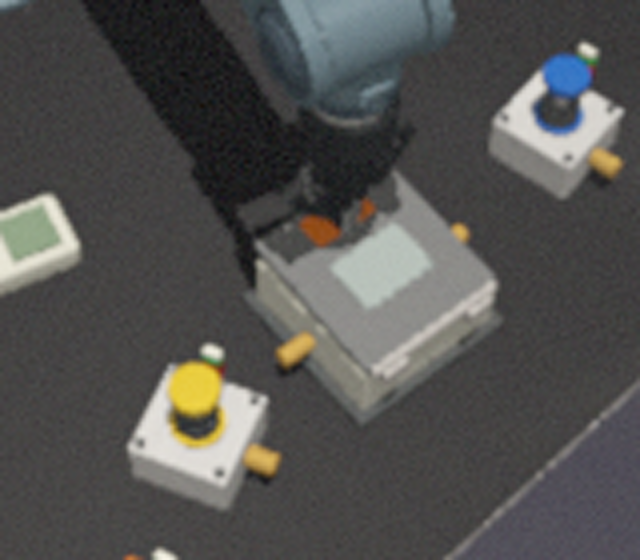

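The lid is almost shut, and the finger is on the orange pad at crop (340,225). Now I'll press it through the catch.

```bash
python3 -m creep '[{"offset":[0,0,-0.2],"angular":[0,0,0],"grip":0},{"offset":[-0.1,0,-0.4],"angular":[0,0,0],"grip":0},{"offset":[-0.1,0,-0.6],"angular":[0,0,0],"grip":0},{"offset":[-0.2,0,-0.8],"angular":[0,0,0],"grip":0},{"offset":[-0.2,0,-0.9],"angular":[0,0,0],"grip":0},{"offset":[-0.2,0,-0.9],"angular":[0,0,0],"grip":0}]'
```

```text
clock: 4.7
position: [0.5379, -0.0104, 0.0881]
eef_rot: [3.139, -0.116, -0.001]
force: [-1.2, 0.1, -0.7]
gripper_width: 0.0
grasp_force: 0.0
```

```bash
python3 -m creep '[{"offset":[0,0,-0.1],"angular":[0,0,0],"grip":0},{"offset":[0,0,-0.2],"angular":[0,0,0],"grip":0},{"offset":[0,0,-0.2],"angular":[0,0,0],"grip":0}]'
```

```text
clock: 5.0
position: [0.5379, -0.0105, 0.0873]
eef_rot: [-3.139, 0.116, 0.003]
force: [-6.1, 1.2, 12.2]
gripper_width: -0.0001
grasp_force: 6.1
```

```bash
python3 -m creep '[{"offset":[0,0,-0.1],"angular":[0,0,0],"grip":0},{"offset":[0,0,-0.15],"angular":[0,0,0],"grip":0},{"offset":[0,0,-0.15],"angular":[0,0,0],"grip":0},{"offset":[0,0,-0.15],"angular":[0,0,0],"grip":0}]'
```

```text
clock: 5.4
position: [0.538, -0.0105, 0.0872]
eef_rot: [3.139, -0.116, -0.004]
force: [-10.4, 2.5, 21.0]
gripper_width: -0.0002
grasp_force: 10.8
```

Pressing from 12 N to 21 N left z at 0.0872, which matches the computed shut height of 0.087, so the lid is on its rigid stop. I'll retreat and look again on the way to the plunger.

```bash
python3 -m creep '[{"offset":[0,0,1],"angular":[0,0,0],"grip":0},{"offset":[0,0,3],"angular":[0,0,0],"grip":0},{"offset":[0,0,6],"angular":[0,0,0],"grip":0},{"offset":[-0.5,-2,9],"angular":[0,0,0],"grip":0},{"offset":[-1,-5,12],"angular":[0,0,0],"grip":0},{"offset":[-2,-8,13.5],"angular":[0,0,0],"grip":0},{"offset":[-2.5,-11,13.5],"angular":[0,0,0],"grip":0},{"offset":[-3,-14,13.5],"angular":[0,0,0],"grip":0},{"offset":[-3.5,-16.5,13.5],"angular":[0,0,0],"grip":0},{"offset":[-3.8,-18,13.5],"angular":[0,0,0],"grip":0},{"offset":[-3.8,-18,13.5],"angular":[0,0,0],"grip":0},{"offset":[-3.8,-18,13.5],"angular":[0,0,0],"grip":0}]'
python3 - <<'E'
from h import *
im=capture("wrist")[:,:,::-1];cv2.imwrite("pics/w2.png",im); s=sense();print(s["clock"],s["position"],s["force"])
print("pred cap, pad shut",proj("wrist",[(.581,-.207,.11),(.529,-.009,.079)]).round(1).tolist())
m=cv2.inRange(cv2.cvtColor(im,cv2.COLOR_BGR2HSV),(22,120,100),(35,255,255));l,N,st,ce=cv2.connectedComponentsWithStats(m)
for i in np.argsort(-st[1:,4])[:3]+1: print(st[i],ce[i].round(1),ray("wrist",*ce[i],.11).round(4))
E
```

```text
clock: 6.6
position: [0.5001, -0.1899, 0.2194]
eef_rot: [-3.139, 0.117, 0.001]
force: [0.2, -0.3, 0.5]
gripper_width: -0.0002
grasp_force: 0.0
6.65 [ 0.50023227 -0.18956232  0.21948065] [0.08350499 0.79124047 0.72690733]
pred cap, pad shut [[293.0, 109.6], [84.2, 186.4]]
[ 268   85   50   55 2173] [292.1 112.3] [ 0.5791 -0.2061  0.11  ]
[417   0  43  14 276] [436.3   7. ] [ 0.6433 -0.3136  0.11  ]
[267  73   1   1   1] [267.  73.] [ 0.6086 -0.1889  0.11  ]
```

View pics/w2.png

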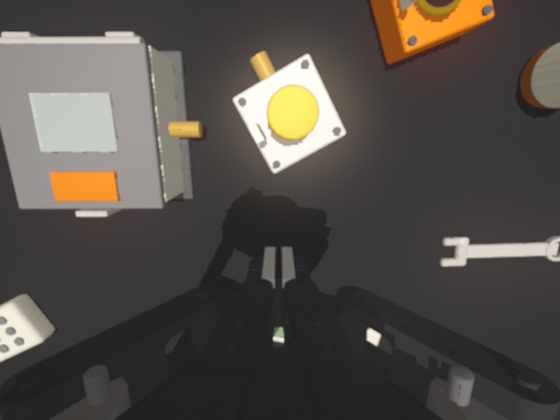

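The lid is flat: its pad is at (84,186), exactly where the shut pose predicts. The yellow cap is at (292,112), i.e. (0.580,-0.2065). I'll move above it.

```bash
python3 -m creep '[{"offset":[2,-0.5,0],"angular":[0,0,0],"grip":0},{"offset":[5,-1.2,-1],"angular":[0,0,0],"grip":0},{"offset":[7,-1.7,-3],"angular":[0,0,0],"grip":0},{"offset":[8,-1.7,-5],"angular":[0,0,0],"grip":0},{"offset":[8,-1.7,-7],"angular":[0,0,0],"grip":0},{"offset":[8,-1.7,-8.5],"angular":[0,0,0],"grip":0},{"offset":[8,-1.7,-9],"angular":[0,0,0],"grip":0},{"offset":[8,-1.7,-9.5],"angular":[0,0,0],"grip":0},{"offset":[8,-1.7,-9.8],"angular":[0,0,0],"grip":0},{"offset":[8,-1.7,-9.8],"angular":[0,0,0],"grip":0}]'
```

```text
clock: 7.65
position: [0.5803, -0.2075, 0.1222]
eef_rot: [3.139, -0.117, 0.001]
force: [0.1, 0.3, -0.3]
gripper_width: -0.0003
grasp_force: 0.0
```

```bash
python3 -m creep '[{"offset":[0,0,-0.1],"angular":[0,0,0],"grip":0},{"offset":[0,0,-0.2],"angular":[0,0,0],"grip":0},{"offset":[0,0,-0.3],"angular":[0,0,0],"grip":0},{"offset":[0,0,-0.4],"angular":[0,0,0],"grip":0},{"offset":[0,0,-0.5],"angular":[0,0,0],"grip":0},{"offset":[0,0,-0.6],"angular":[0,0,0],"grip":0},{"offset":[0,0,-0.7],"angular":[0,0,0],"grip":0},{"offset":[0,0,-0.7],"angular":[0,0,0],"grip":0}]'
```

```text
clock: 8.45
position: [0.5803, -0.2076, 0.115]
eef_rot: [3.139, -0.117, 0.0]
force: [-1.6, -0.5, 4.6]
gripper_width: 0.0
grasp_force: 2.1
```

```bash
python3 -m creep '[{"offset":[0,0,-0.1],"angular":[0,0,0],"grip":0},{"offset":[0,0,-0.2],"angular":[0,0,0],"grip":0},{"offset":[0,0,-0.3],"angular":[0,0,0],"grip":0},{"offset":[0,0,-0.4],"angular":[0,0,0],"grip":0},{"offset":[0,0,-0.5],"angular":[0,0,0],"grip":0},{"offset":[0,0,-0.6],"angular":[0,0,0],"grip":0},{"offset":[0,0,-0.7],"angular":[0,0,0],"grip":0},{"offset":[0,0,-0.8],"angular":[0,0,0],"grip":0},{"offset":[0,0,-0.8],"angular":[0,0,0],"grip":0},{"offset":[0,0,-0.8],"angular":[0,0,0],"grip":0}]'
python3 - <<'E'
from h import *
im=capture("scene")[:,:,::-1];cv2.imwrite("pics/s3.png",cv2.resize(im[180:290,210:350],None,fx=5,fy=5,interpolation=cv2.INTER_CUBIC)); s=sense();print(s["clock"],s["position"],s["force"])
E
```

```text
clock: 9.45
position: [0.5803, -0.2076, 0.1074]
eef_rot: [3.139, -0.116, 0.0]
force: [-4.1, 0.8, 7.5]
gripper_width: -0.0004
grasp_force: 3.8
9.5 [ 0.58027513 -0.20757164  0.10740493] [-3.38144602  0.59584324  7.72188607]
```

View pics/s3.png

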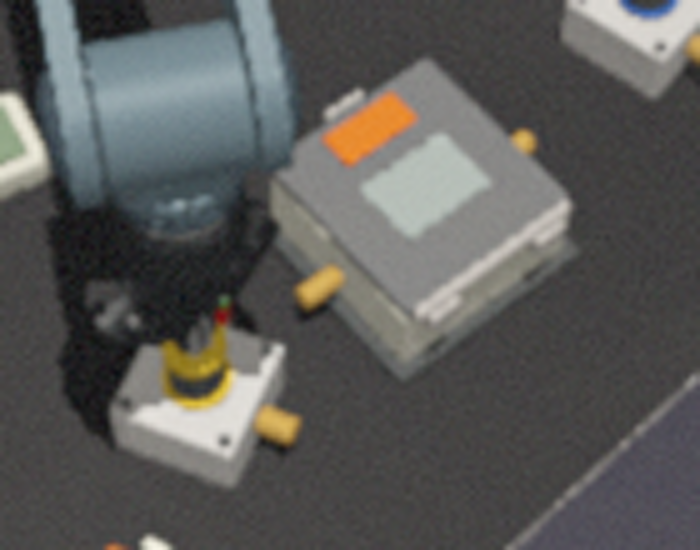

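The lid is shut with its pad at (370,128). The finger holds the yellow cap down at (198,345). Height and force (0.1074 m, 7.7 N) give about 10.5 mm of travel, in the green. I'll hold it there.

```bash
python3 -m creep '[{"offset":[0,0,-0.03],"angular":[0,0,0],"grip":0},{"offset":[0,0,-0.03],"angular":[0,0,0],"grip":0},{"offset":[0,0,-0.03],"angular":[0,0,0],"grip":0},{"offset":[0,0,-0.03],"angular":[0,0,0],"grip":0},{"offset":[0,0,-0.03],"angular":[0,0,0],"grip":0},{"offset":[0,0,-0.03],"angular":[0,0,0],"grip":0},{"offset":[0,0,-0.03],"angular":[0,0,0],"grip":0},{"offset":[0,0,-0.03],"angular":[0,0,0],"grip":0},{"offset":[0,0,-0.03],"angular":[0,0,0],"grip":0},{"offset":[0,0,-0.03],"angular":[0,0,0],"grip":0},{"offset":[0,0,-0.03],"angular":[0,0,0],"grip":0},{"offset":[0,0,-0.03],"angular":[0,0,0],"grip":0},{"offset":[0,0,-0.03],"angular":[0,0,0],"grip":0},{"offset":[0,0,-0.03],"angular":[0,0,0],"grip":0},{"offset":[0,0,-0.03],"angular":[0,0,0],"grip":0},{"offset":[0,0,-0.03],"angular":[0,0,0],"grip":0},{"offset":[0,0,-0.03],"angular":[0,0,0],"grip":0},{"offset":[0,0,-0.03],"angular":[0,0,0],"grip":0},{"offset":[0,0,-0.03],"angular":[0,0,0],"grip":0},{"offset":[0,0,-0.03],"angular":[0,0,0],"grip":0}]'
python3 -m creep '[{"offset":[0,0,0],"angular":[0,0,0],"grip":0},{"offset":[0,0,0],"angular":[0,0,0],"grip":0},{"offset":[0,0,0],"angular":[0,0,0],"grip":0},{"offset":[0,0,0],"angular":[0,0,0],"grip":0},{"offset":[0,0,0],"angular":[0,0,0],"grip":0},{"offset":[0,0,0],"angular":[0,0,0],"grip":0},{"offset":[0,0,0],"angular":[0,0,0],"grip":0},{"offset":[0,0,0],"angular":[0,0,0],"grip":0},{"offset":[0,0,0],"angular":[0,0,0],"grip":0},{"offset":[0,0,0],"angular":[0,0,0],"grip":0}]'
```

```text
clock: 11.5
position: [0.5803, -0.2076, 0.1071]
eef_rot: [3.139, -0.116, 0.0]
force: [-2.9, 1.0, 7.8]
gripper_width: -0.0004
grasp_force: 3.8
clock: 12.5
position: [0.5803, -0.2076, 0.1071]
eef_rot: [3.139, -0.116, 0.0]
force: [-3.2, 0.8, 7.9]
gripper_width: 0.0002
grasp_force: 3.8
```

The hold was steady for 3 s at about 10.9 mm and 7.9 N, so I'm handing the job in.

```bash
python3 -c "
from bench import *
print(close_job())"
```

```text
the job is handed in; nothing more can be done
None
```

The lid is fully shut past its catch, and the fingers are still holding the yellow purge plunger at about 10.9 mm, after 3 s steady in the green; the job was handed in at 12.5 s.

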